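# Index the test arm over to the filter

### The job

Set up the leak-test jig for the filter cartridge: hook a fingertip under the pull ring of the spring index pin and raise the pin clear of its hole, then swing the arm exactly one hole towards the side where the broad filter cartridge stands. Let the pin drop fully home in that hole, so that the probe stands over the filter. Hook the ring gently, do not pinch it, and leave the filter, the valve, the parts bin and the bottle where they are.

Things in the scene. Friction and masses are not known exactly. Their poses are not given: they have to be found in the camera images.
- test_jig: Fixed jig: aluminium base plate 12 mm thick, reaching 75 mm behind and 345 mm ahead of the origin, 155 mm to either side. Origin: on the bench, straight below the swing arm's upright pivot; x runs from the pivot through the middle index hole, away from the robot, y to the left, z up. The pivot boss, 48 mm across, is 53 mm high. Its pose varies.
- swing_arm (a joint): Angle (rad) of the aluminium swing arm about the pivot: 0 at the start (middle hole, along the jig's x), positive to the jig's left (+y); one hole = 0.349 (20 degrees); stops at +-0.78. The beam is 36 mm wide, its top 46 mm above the bench. It turns easily (about 1 N at the ring) and stays where left; with the pin in a hole it is locked, with under 1 degree of play.
- index_pin (a joint): Lift (m) of the sprung 10 mm index pin in the arm, 130 mm from the pivot: 0 home in a hole, clear of the plate from 0.010, top stop 0.024. Spring and weight push it down: 5 N at 0, 8 N at the top. Let go over a hole it snaps home; let go between holes its round tip rides on the plate at 0.009 and drops in when the arm brings it within about 2 mm of a hole.
- ring (a point): Centre of the round steel pull ring fixed on the pin's top: 51 mm inside, 63 mm outside diameter, 6 mm wire. 148 mm from the pivot, 101 mm above the bench with the pin home; rises with it. Its plane leans 40 degrees from upright, top outward (away from the pivot), so a finger pointing outward along the arm and 45 degrees down passes squarely through. Axes: x outward along the arm, z up.
- middle_hole (a point): Mouth of the middle hole of the jig's curved steel index segment (top 26 mm above the bench), 130 mm from the pivot. The segment has five 12.5 mm holes on this radius, at -40, -20, 0, +20 and +40 degrees about the pivot. The pin starts in the middle one. Axes as the jig's.
- probe (a point): Tip of the brass probe that points down from the arm's far end, 280 mm from the pivot, 78 mm above the bench, over the filter's and valve's tops. It hangs from a gooseneck, 30 mm wide, that rises from the arm 206 mm from the pivot to 118 mm above the bench (a fitting on it to 134 mm). Axes: x outward along the arm, z up.
- filter_center (a point): Centre (half-way up) of the filter cartridge: a loose grey plastic drum 76 mm across and 46 mm high with a 40 mm neck, standing on a 3 mm rubber station pad on the jig, 280 mm from the pivot, one hole (20 degrees) to the left or to the right of the middle.
- valve_center (a point): Centre (half-way up) of the valve piece, a loose grey plastic stepped piece, 46 mm across at most and 50 mm high, on the pad at the other side. Not to be touched.
- parts_bin: Loose open blue bin of small black parts, 200 x 140 x 80 mm, on the bench to the right; origin under its centre. Not to be touched.
- bottle: Loose white bottle, 56 mm across, 140 mm high, on the bench to the left; origin under its centre. Not to be touched.

How it is judged:
By the outcome, as a careful person would: the job done as asked, in the order asked, and still so for the second after the job is handed in, with the robot touching nothing.
It also fails if it takes over 45 s, if anything falls off the work surface, if the arm or the gripper's body presses on something with over 40 N, if the wrist force passes 120 N, or if a joint passes its speed limit or range.

### The arm

A 6-joint arm with a two-finger parallel gripper is mounted at the origin on the work surface. World frame = base frame: x ahead of the robot, y to its left, z up, the work surface at z = 0. Lengths are in mm, angles in rad, forces in N, time in s.
With the tool pointing down it reaches from about 275 to 750 mm from the base axis. Payload 10.2 kg.
Tool frame: the origin (TCP) lies midway between the tips of the shut fingers; the grasp point (between the pads) lies grip_depth behind it (grip_depth is the distance from the TCP to the grasp point, in mm); z points along the fingers, y is the line along which they close (so a half turn about z gives the same grasp; the last joint's range is limited). The gripper opens to 85 mm and grips with 20 to 120 N. Pads are 22 mm wide; open, the fingers measure 114 mm over their backs; the gripper's body (76 mm by 85 mm) begins 54 mm behind the grasp point. The pads swing forward as they close: fully open they stand 13 mm farther back than shut.
Start: joints at [1.099, 0.313, 1.498, -0, 1.331, -0.223], TCP at [129.289, 508.837, 231.294] pointing down, gripper open.
Joint ranges: [-2.94, 2.94], [-0.97, 2.17], [0.19, 2.56], [-1.23, 4.37], [0.02, 3.11], [-2.88, 2.88]. Speed limits (rad/s): [2.39, 2.39, 3.01, 3.14, 3.14, 3.14].

### API

Orientations are given as a unit quaternion [w, x, y, z].
In Python, from rig import * gives the robot as it stands.
- The arm moves only by the tool servo_tool, never from a script. Its argument "commands" is a list of rows, each a list of 3 entries, a list of its own where there are three numbers: the gripper command: -1 is fully open, 1 is shut, values between are in proportion, then the shift along the tool's x, y, z in m, then the turn, a rotation vector about the tool's x, y, z in units of 6 degrees (1.0 is 6 degrees). In form: [[grip, [dx, dy, dz], [ax, ay, az]], ...]. A call has 1 to 10 rows; each row shifts and turns the commanded pose from where the row before left it, along the tool's axes as they then stand; what a row does not reach is not made up. A row lasts 1/12 s, in which the tool goes at most 41.7 mm and 7.16 degrees, less where a joint would pass 70% of its speed; a pose out of reach is approached as far as the arm can. A call is refused whole if a number of a shift passes 0.0417 or a number of a turn 1, either way. A call with a gripper value outside its range is refused whole. The fingers move at their own pace and stop on an object; "squeeze" is the grip in N (left out, the last holds). Time passes only in rows, so rows that do not move let the fingers close. It gives the time, the measured TCP pose, the force, the opening and the grip force at its end, in the units of the state.
- sense(): the state, without advancing time (a new reading comes with each control period).
- capture(name): name is "side" or "top"; returns a dict with "pixels" (400x640x3 uint8, red, green, blue), "z_map" (400x640 float32, mm along the optical axis (not along the pixel's ray), 0 where there is no reading), "fx", "fy", "cx", "cy" (pixels), "rvec" (rotation vector, rad) and "tvec" (3), from world to camera coordinates, as OpenCV has them. Camera axes: x right, y down, z forward; pixel columns grow to the right and rows downward; lengths in mm; the calibration is good to about 2 mm. A picture is of the moment at which its call begins.
- finish_job(): hands the job in; it is judged then, once.
The state is a dict: "time_s": time; "joints": joint angles; "dq": joint speeds; "tau": joint torques, N m; "eef_pos": TCP position; "ee_rot": TCP orientation; "force": force on the tool from outside, world axes, zero at the start; "wrist_torque": the same for the moment, N m; "grip_width": opening from 0.0 (shut) to 1.0 (fully open); "grip_force": force on a finger pad.
Only numpy, scipy, OpenCV 4.12 (cv2) and the standard library are available. Lean on these libraries where they do the work, as an engineer would, in place of code of your own. Each camera call takes 0.05 s, during which the arm holds its last target. There are 200 camera calls.

## Working session

There is one attempt and no reset: what is moved stays moved. The work goes in short steps, Python scripts to look and compute and a tool call to move; the robot and the scene stay as the last step left them, time stands still between calls to the robot, and variables do not carry over. Pictures are saved under pics/ and viewed, at most 10 in all, crops included, and the job is handed in when it is done.

Besides the shell and the picture viewer there is one more tool, called after ">>>" in YAML: its name, and indented under it one key for each argument. servo_tool: Moves the arm, as the interface text tells. Its arguments: {"type":"object","properties":{"commands":{"type":"array"},"squeeze":{"type":"number"}},"required":["commands"]}

```bash
mkdir -p pics
cat > h.py <<'E'
from rig import *
import numpy as np, cv2
def save(c,n): cv2.imwrite(f'pics/{n}.png',cv2.cvtColor(c['pixels'],cv2.COLOR_RGB2BGR))
def cam(c):
    R=cv2.Rodrigues(np.array(c['rvec'],float))[0];t=np.array(c['tvec'],float).ravel();return R,t
def pts(c):
    R,t=cam(c);z=c['z_map'].astype(float);v,u=np.mgrid[:400,:640]
    P=np.stack([(u-c['cx'])/c['fx']*z,(v-c['cy'])/c['fy']*z,z],-1)
    W=(P-t)@R; W[z==0]=np.nan;return W
def ray(c,u,v,h):
    R,t=cam(c);o=-R.T@t;d=R.T@np.array([(u-c['cx'])/c['fx'],(v-c['cy'])/c['fy'],1]);return o+d*(h-o[2])/d[2]
E
python3 - <<'E'
from h import *
for n in('top','side'):
    c=capture(n);save(c,n+'0');np.savez(n+'0',**c);R,t=cam(c);print(n,-R.T@t,R[2])
print(sense())
E
```

```text
top [ 423.07535008  -44.51864686 1502.34618859] [ 0.09784868  0.01016356 -0.9951494 ]
side [  526.31409536 -1015.09822331  1032.00059869] [ 0.0266685   0.70887241 -0.70483239]
{'time_s': 0.1, 'joints': array([ 1.09863247e+00,  3.13368089e-01,  1.49835694e+00,  1.73536835e-05,
        1.33101024e+00, -2.23392457e-01]), 'dq': array([ 0.0007809 , -0.00114029, -0.00277503,  0.00071258,  0.00208209,
        0.0004828 ]), 'tau': array([ 2.28457568e-03, -4.12895679e+01, -2.60143536e+01, -1.97989802e-04,
        3.11843425e-03,  4.15808904e-05]), 'eef_pos': array([129.15814119, 508.6266819 , 230.80715972]), 'ee_rot': array([-2.02630484e-04,  1.24067232e-01,  9.92273649e-01, -5.34233563e-04]), 'force': array([ 0.2717064 , -0.27704073, -0.55784448]), 'wrist_torque': array([-0.04220358, -0.03095443, -0.07545445]), 'grip_force': 0.0, 'grip_width': 1.0037897487371543}
```

View pics/top0.png

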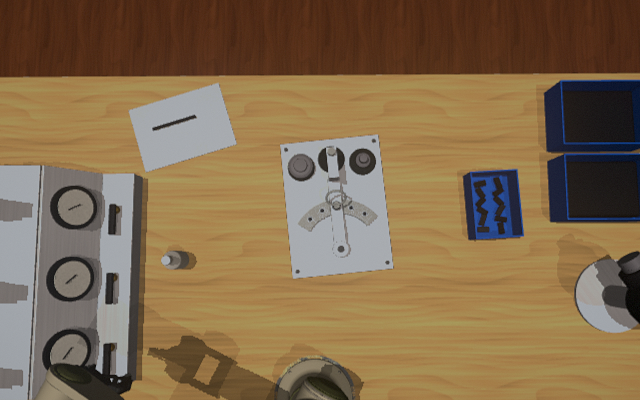

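View pics/side0.png

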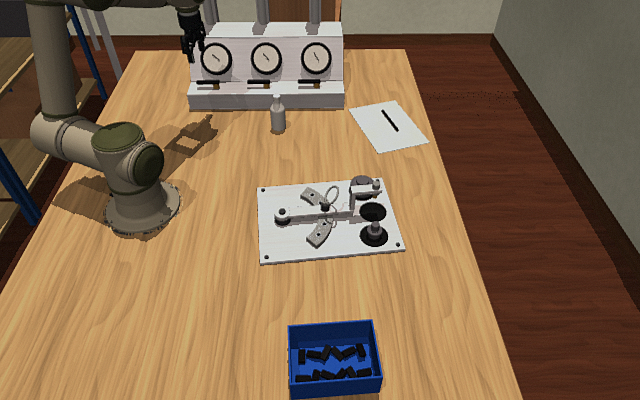

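The top view shows the plate with corners near (281,145), (379,135), (393,268) and (294,278), the pivot at (341,249) and the ring at about (338,199). The broad drum is at (300,167), on the jig's left, and the narrow valve is at (363,161). The side view agrees: the ring is at (333,194), the pivot at (282,214) and the filter is behind the gooseneck.

Run:
```python
from h import *
t=dict(np.load('top0.npz'));s=dict(np.load('side0.npz'))
for n,c in(('top',t),('side',s)):
    W=pts(c); 
    # plate by depth + brightness
    px=c['pixels'].astype(int); m=((px.min(-1)>150)&(abs(W[...,2]-12)<8)&(np.ptp(px,axis=-1)<30)).astype(np.uint8)
    k,l,st,ce=cv2.connectedComponentsWithStats(m); 
    x0,x1=(270,400) if n=='top' else (250,410)
    m[:,:x0]=0;m[:,x1:]=0
    r=cv2.minAreaRect(cv2.findNonZero(m)); b=cv2.boxPoints(r)
    if n=='top':
        C=np.array([ray(c,*p,12) for p in b]); print(n,b,C.round(1), C.mean(0))
        for (a,bb) in ((0,1),(1,2)): print(np.linalg.norm(C[a]-C[bb]))
    for name,zl,zh in (('boss',48,60),('hi',70,150)):
        mm=(W[...,2]>zl)&(W[...,2]<zh)&(W[...,0]>300)&(W[...,0]<800)&(abs(W[...,1])<200)
        k,l,st,ce=cv2.connectedComponentsWithStats(mm.astype(np.uint8))
        for i in range(1,k):
            if st[i,4]>8: print(n,name,st[i],np.nanmedian(W[l==i],0).round(1),np.nanmin(W[l==i],0).round(0),np.nanmax(W[l==i],0).round(0))
for c,n,b in((t,'t',(270,400,130,285)),(s,'s',(250,410,170,270))):
    cr=c['pixels'][b[2]:b[3],b[0]:b[1]]
    cr=cv2.resize(cr,None,fx=4 if n=='t' else 5,fy=4 if n=='t' else 5,interpolation=cv2.INTER_CUBIC)[:600,:800]
    cv2.imwrite(f'pics/crop_{n}.png',cr[...,::-1]);print(cr.shape)
```

```text
top [[279.5307  143.96283]
 [379.75977 134.3518 ]
 [392.57013 267.9453 ]
 [292.34106 277.55634]] [[ 772.1  108.9   12. ]
 [ 801.5 -205.6   12. ]
 [ 385.4 -239.3   12. ]
 [ 356.7   66.8   12. ]] [578.94972374 -67.29444625  12.        ]
315.91908337990935
417.49389956534435
top boss [288 154  25  25 333] [693.3  42.2  53.8] [657.   5.  48.] [732.  79.  60.]
top boss [328 180  12  10  43] [639.  -61.1  50.3] [624. -76.  48.] [650. -43.  58.]
top boss [329 192   7  11  24] [599.5 -57.8  49.6] [584. -64.  48.] [614. -46.  56.]
top boss [338 197   3   6  10] [593.3 -76.   49.8] [584. -79.  48.] [600. -73.  54.]
top boss [332 209  16  48 225] [475.7 -75.2  50.6] [422. -99.  48.] [563. -55.  59.]
top boss [338 209   5   5  10] [558.3 -78.8  50. ] [551. -85.  49.] [563. -73.  52.]
top boss [345 247   4   6  10] [442.7 -96.2  50.7] [ 434. -102.   48.] [449. -93.  54.]
top hi [326 147  13  34 341] [687.5 -54.7 119.9] [647. -73.  71.] [738. -37. 141.]
top hi [325 190  22  20 133] [584.1 -66.3  95.9] [561. -95.  70.] [611. -34. 131.]
side boss [351 175  22  11 132] [690.1  42.2  53.4] [659.  22.  48.] [727.  75.  60.]
side boss [349 205   6   5  14] [651.7 -73.3  52.5] [645. -78.  48.] [660. -67.  59.]
side boss [278 207   8  10  38] [441.8 -80.9  51.3] [ 431. -100.   48.] [452. -63.  56.]
side boss [321 206   8   6  23] [572.  -78.1  54. ] [560. -84.  49.] [581. -71.  60.]
side boss [371 226   8   5  23] [ 712.5 -158.8   54.3] [ 702. -162.   49.] [ 722. -151.   60.]
side hi [349 181  33  23 388] [689.5 -61.9 115.7] [645. -77.  70.] [737. -39. 137.]
side hi [322 185  17  20 120] [584.8 -69.3  95.1] [563. -97.  71.] [610. -37. 125.]
(600, 520, 3)
(500, 800, 3)
```

View pics/crop_t.png

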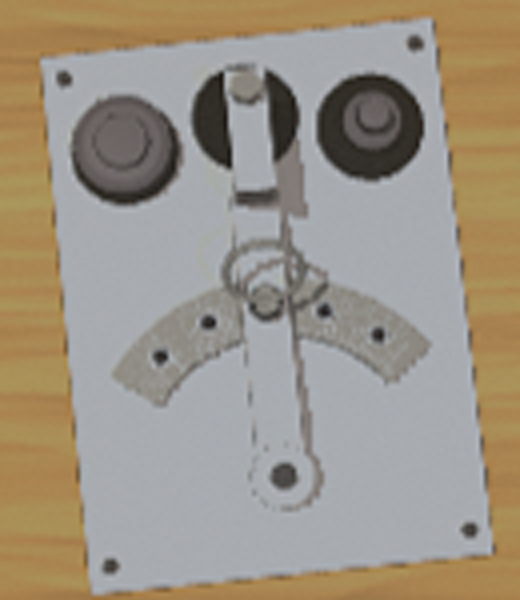

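View pics/crop_s.png

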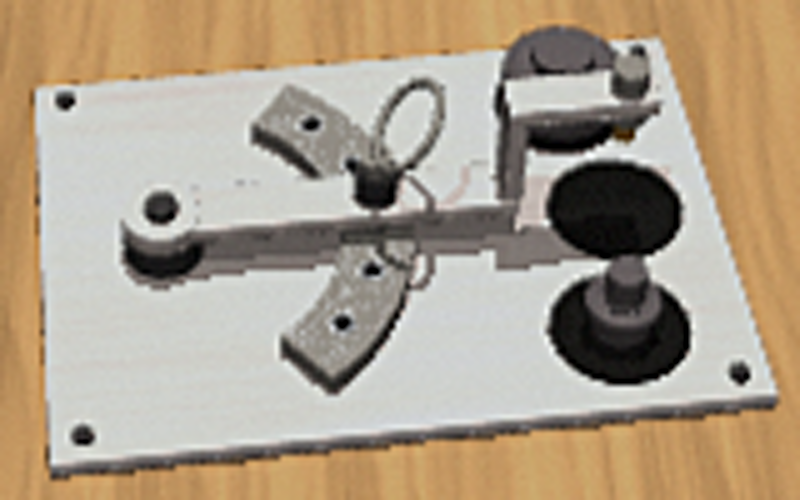

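The crops show the ring standing above the pin, with its centre at full-image pixels of about (335.8,198) in the top view and (331.8,194.6) in the side view. The pivot dot is at (341,249) top and (282.2,211.4) side. The filter is the broad drum on the left.

```bash
cat >> h.py <<'E'
def tri(t,s,a,b):
    P=[];
    for c,p in((t,a),(s,b)):
        R,tt=cam(c);P.append(np.hstack([R,tt[:,None]]))
    n=lambda c,p:np.array([[(p[0]-c['cx'])/c['fx']],[(p[1]-c['cy'])/c['fy']]])
    X=cv2.triangulatePoints(P[0],P[1],n(t,a),n(s,b));return (X[:3]/X[3]).ravel()
E
python3 - <<'E'
from h import *
t=dict(np.load('top0.npz'));s=dict(np.load('side0.npz'))
T=lambda x,y:(270+x/4-.4,130+y/4-.4); S=lambda x,y:(250+x/5-.4,170+y/5-.4)
D={'ring':((263,272),(409,123)),'pivot':((284,476),(161,207)),'boltNL':((110,566),(65,100)),'boltFL':((64,79),(638,51)),'boltNR':((470,530),(83,435)),'boltFR':((415,43),(739,373)),
'p-40':((378,334),(343,322)),'p-20':((324,311),(372,270)),'p+40':((160,357),(311,124)),'p+20':((208,322),(352,165)),'fit':((246,86),(631,78)),'valve':((377,116),(628,268)),'filt':((122,140),(562,52))}
o={k:tri(t,s,T(*a),S(*b)) for k,(a,b) in D.items()}
for k,v in o.items(): print(k,v.round(1))
# least-squares yaw/origin from index holes (130mm circle)+pivot+ bolts
src=[];dst=[]
for a in(-40,-20,20,40):
    src.append([130*np.cos(np.radians(a)),130*np.sin(np.radians(a))]);dst.append(o['p%+d'%a][:2])
src.append([0,0]);dst.append(o['pivot'][:2])
src+= [[148,0],[280,0]];dst+=[o['ring'][:2],o['fit'][:2]]
b=np.mean([o['bolt'+k][:2] for k in('NL','FL','NR','FR')],0);src.append([135,0]);dst.append(b)
src=np.array(src);dst=np.array(dst);a=src-src.mean(0);d=dst-dst.mean(0)
yaw=np.arctan2((a[:,0]*d[:,1]-a[:,1]*d[:,0]).sum(),(a*d).sum())
R=np.array([[np.cos(yaw),-np.sin(yaw)],[np.sin(yaw),np.cos(yaw)]]);og=dst.mean(0)-R@src.mean(0)
print('yaw',np.degrees(yaw),'orig',og,'res',(dst-(src@R.T+og)).round(1).tolist(),'ring pred',og+R@[148,0])
E
```

```text
ring [591.1 -64.3 100.7]
pivot [443.3 -80.1  49.2]
boltNL [375.2  52.1  12.6]
boltFL [753.4  89.6  13.9]
boltNR [ 402.3 -222.7   13.7]
boltFR [ 780.7 -185.3   12.1]
p-40 [ 551.1 -153.1   26.2]
p-20 [ 569.2 -112.    25.2]
p+40 [534.4  13.7  24.9]
p+20 [560.4 -23.1  24.7]
fit [722.8 -52.2 123.3]
valve [ 713.4 -151.    66.4]
filt [695.6  41.3  58.6]
yaw 5.705068461848465 orig [443.58765056 -79.72370103] res [[0.1, -0.2], [-0.3, -0.2], [-0.3, 0.2], [0.1, 0.4], [-0.3, -0.4], [0.2, 0.7], [0.6, -0.3], [-0.0, -0.3]] ring pred [590.85457402 -65.01135058]
```

```bash
cat >> h.py <<'E'
from scipy.spatial.transform import Rotation as Ro
OG=np.array([443.6,-79.7]);YAW=np.radians(5.7)
def jw(r,l,z,th=0):
    a=YAW+np.radians(th);return np.array([*(OG+[r*np.cos(a)-l*np.sin(a),r*np.sin(a)+l*np.cos(a)]),z])
def tool(th=0,pitch=45):
    p=np.radians(pitch);z=np.array([np.cos(p),0,-np.sin(p)]);y=np.array([0,1,0.]);x=np.cross(y,z)
    return Ro.from_euler('z',YAW+np.radians(th))*Ro.from_matrix(np.stack([x,y,z],1))
def cur():
    s=sense();q=np.array(s['ee_rot']);return s,np.array(s['eef_pos']),Ro.from_quat(q[[1,2,3,0]])
def delta(P,Rt=None):
    s,p,R=cur();d=R.inv().apply(P-p)
    print('dtool mm',d.round(1),'| world',(P-p).round(1), '' if Rt is None else ('turn/6deg',((R.inv()*Rt).as_rotvec(degrees=True)/6).round(2)))
    j=Ro.from_euler('z',-YAW).apply(p-[*OG,0]);print('jig',j.round(1),'F',s['force'].round(1),'t',s['time_s'],'q',s['joints'].round(2),'gw',round(s['grip_width'],2))
E
python3 - <<'E'
from h import *
t=dict(np.load('top0.npz'));print('bottle',ray(t,165,259,130))
delta(jw(84,0,230),tool())
E
```

```text
bottle [414.42661648 418.77862898 130.        ]
dtool mm [-528.6 -464.1    1.2] | world [ 398.  -580.    -0.8] ('turn/6deg', array([-1.32, -7.43, -3.15]))
jig [-254.5  616.6  230.8] F [ 0.3 -0.3 -0.6] t 0.1 q [ 1.1   0.31  1.5   0.    1.33 -0.22] gw 1.0
```

>>> servo_tool:
  commands:
    - [1, [-0.0264, -0.0232, 0], [0, 0, 0]]
    - [1, [-0.0264, -0.0232, 0], [0, 0, 0]]
    - [1, [-0.0264, -0.0232, 0], [0, 0, 0]]
    - [1, [-0.0264, -0.0232, 0], [0, 0, 0]]
    - [1, [-0.0264, -0.0232, 0], [0, 0, 0]]
    - [1, [-0.0264, -0.0232, 0], [0, 0, 0]]
    - [1, [-0.0264, -0.0232, 0], [0, 0, 0]]
    - [1, [-0.0264, -0.0232, 0], [0, 0, 0]]
    - [1, [-0.0264, -0.0232, 0], [0, 0, 0]]
    - [1, [-0.0264, -0.0232, 0], [0, 0, 0]]
  squeeze: 20

```text
time_s: 0.93
eef_pos: [328.5, 217.4, 231.2]
ee_rot: [-0.0, 0.124, 0.992, -0.0]
force: [0.7, 1.2, -0.5]
grip_width: -0.0
grip_force: 0.0
```

>>> servo_tool:
  commands:
    - [1, [-0.0264, -0.0232, 0], [0, 0, 0]]
    - [1, [-0.0264, -0.0232, 0], [0, 0, 0]]
    - [1, [-0.0264, -0.0232, 0], [0, 0, 0]]
    - [1, [-0.0264, -0.0232, 0], [0, 0, 0]]
    - [1, [-0.0264, -0.0232, 0], [0, 0, 0]]
    - [1, [-0.0264, -0.0232, 0], [0, 0, 0]]
    - [1, [-0.0264, -0.0232, 0], [0, 0, 0]]
    - [1, [-0.0264, -0.0232, 0], [0, 0, 0]]
    - [1, [-0.0264, -0.0232, 0], [0, 0, 0]]
    - [1, [-0.0264, -0.0232, 0], [0, 0, 0]]

```text
time_s: 1.77
eef_pos: [527.3, -72.5, 230.9]
ee_rot: [-0.0, 0.124, 0.992, 0.0]
force: [-0.6, 1.5, 0.3]
grip_width: -0.003
grip_force: 0.0
```

>>> servo_tool:
  commands:
    - [1, [0, 0, 0], [-0.13, -0.74, -0.32]]
    - [1, [0, 0, 0], [-0.13, -0.74, -0.32]]
    - [1, [0, 0, 0], [-0.13, -0.74, -0.32]]
    - [1, [0, 0, 0], [-0.13, -0.74, -0.32]]
    - [1, [0, 0, 0], [-0.13, -0.74, -0.32]]
    - [1, [0, 0, 0], [-0.13, -0.74, -0.32]]
    - [1, [0, 0, 0], [-0.13, -0.74, -0.32]]
    - [1, [0, 0, 0], [-0.13, -0.74, -0.32]]
    - [1, [0, 0, 0], [-0.13, -0.74, -0.32]]
    - [1, [0, 0, 0], [-0.13, -0.74, -0.32]]

```text
time_s: 2.6
eef_pos: [526.5, -70.3, 231.0]
ee_rot: [0.372, -0.044, 0.927, 0.019]
force: [-0.2, 0.6, 0.9]
grip_width: -0.003
grip_force: 0.0
```

Run:
```python
from h import *
delta(jw(84,0,165),tool())
```

```text
dtool mm [45.2 -1.3 48.2] | world [  0.7  -1.  -66. ] ('turn/6deg', array([ 0.  , -0.21, -0.04]))
jig [ 83.4   1.1 231. ] F [-0.2  0.6  0.9] t 2.6 q [-0.57  0.03  2.04  0.85  0.61 -2.84] gw -0.0
```

>>> servo_tool:
  commands:
    - [1, [0, 0, 0], [0, 0, 1]]
    - [1, [0, 0, 0], [0, 0, 1]]
    - [1, [0, 0, 0], [0, 0, 1]]
    - [1, [0, 0, 0], [0, 0, 1]]
    - [1, [0, 0, 0], [0, 0, 1]]
    - [1, [0, 0, 0], [0, 0, 1]]
    - [1, [0, 0, 0], [0, 0, 1]]
    - [1, [0, 0, 0], [0, 0, 1]]
    - [1, [0, 0, 0], [0, 0, 1]]
    - [1, [0, 0, 0], [0, 0, 1]]

```text
time_s: 3.43
eef_pos: [526.7, -70.2, 230.9]
ee_rot: [0.31, 0.428, 0.824, 0.203]
force: [-0.1, -0.4, 0.1]
grip_width: -0.002
grip_force: 0.0
```

>>> servo_tool:
  commands:
    - [1, [0, 0, 0], [0, 0, 1]]
    - [1, [0, 0, 0], [0, 0, 1]]
    - [1, [0, 0, 0], [0, 0, 1]]
    - [1, [0, 0, 0], [0, 0, 1]]
    - [1, [0, 0, 0], [0, 0, 1]]
    - [1, [0, 0, 0], [0, 0, 1]]
    - [1, [0, 0, 0], [0, 0, 1]]
    - [1, [0, 0, 0], [0, 0, 1]]
    - [1, [0, 0, 0], [0, 0, 1]]
    - [1, [0, 0, 0], [0, 0, 1]]

```text
time_s: 4.27
eef_pos: [526.7, -70.2, 230.8]
ee_rot: [0.167, 0.783, 0.5, 0.331]
force: [0.3, -0.6, -0.2]
grip_width: 0.002
grip_force: 0.0
```

>>> servo_tool:
  commands:
    - [1, [0, 0, 0], [0, 0, 1]]
    - [1, [0, 0, 0], [0, 0, 1]]
    - [1, [0, 0, 0], [0, 0, 1]]
    - [1, [0, 0, 0], [0, 0, 1]]
    - [1, [0, 0, 0], [0, 0, 1]]
    - [1, [0, 0, 0], [0, 0, 1]]
    - [1, [0, 0, 0], [0, 0, 1]]
    - [1, [0, 0, 0], [0, 0, 1]]
    - [1, [0, 0, 0], [0, 0, 1]]
    - [1, [0, 0, 0], [0, 0, 1]]

```text
time_s: 5.1
eef_pos: [526.8, -70.2, 230.9]
ee_rot: [-0.021, 0.928, 0.042, 0.37]
force: [1.5, -1.0, 0.2]
grip_width: -0.001
grip_force: 0.0
```

```bash
sed -i 's/def tool(/FL=Ro.from_euler("z",180,degrees=True)\ndef tool(/; s/np.stack(\[x,y,z\],1))$/np.stack([x,y,z],1))*FL/' h.py
python3 - <<'E'
from h import *
delta(jw(84,0,165),tool())
E
```

```text
dtool mm [-45.1   1.8  48. ] | world [  0.4  -1.2 -65.9] ('turn/6deg', array([-0.01,  0.25, -0.1 ]))
jig [ 83.7   1.2 230.9] F [ 1.5 -1.   0.2] t 5.1 q [-0.57  0.03  2.04  0.85  0.61  0.31] gw -0.0
```

>>> servo_tool:
  commands:
    - [1, [-0.0105, 0.00045, 0.012], [0, 0.06, -0.025]]
    - [1, [-0.0105, 0.00045, 0.012], [0, 0.06, -0.025]]
    - [1, [-0.0105, 0.00045, 0.012], [0, 0.06, -0.025]]
    - [1, [-0.0105, 0.00045, 0.012], [0, 0.06, -0.025]]
    - [1, [0, 0, 0.02], [0, 0, 0]]
    - [1, [0, 0, 0.02], [0, 0, 0]]
    - [1, [0, 0, 0.02], [0, 0, 0]]
    - [1, [0, 0, 0], [0, 0, 0]]

```text
time_s: 5.77
eef_pos: [572.8, -66.8, 122.4]
ee_rot: [-0.019, 0.923, 0.049, 0.381]
force: [-0.9, -0.6, -0.5]
grip_width: 0.002
grip_force: 0.0
```

Run:
```python
from h import *
delta(jw(148,0,101),tool())
for c,n,b in((capture('top'),'t',(290,390,160,260)),(capture('side'),'s',(270,400,160,240))):
    cr=c['pixels'][b[2]:b[3],b[0]:b[1]];globals()[n]=cv2.resize(cr,(400,400) if n=='t' else (400,246),interpolation=cv2.INTER_CUBIC)
s=cv2.copyMakeBorder(s,0,400-s.shape[0],0,0,cv2.BORDER_CONSTANT)
cv2.imwrite('pics/app.png',np.hstack([t,s])[...,::-1])
```

```text
dtool mm [-2.2  0.  28. ] | world [ 18.    1.8 -21.4] ('turn/6deg', array([-0.03,  0.03,  0.04]))
jig [129.9  -0.  122.4] F [-0.9 -0.6 -0.5] t 5.7667 q [-0.51  0.32  2.06  1.39  0.42 -0.26] gw 0.0
```

View pics/app.png

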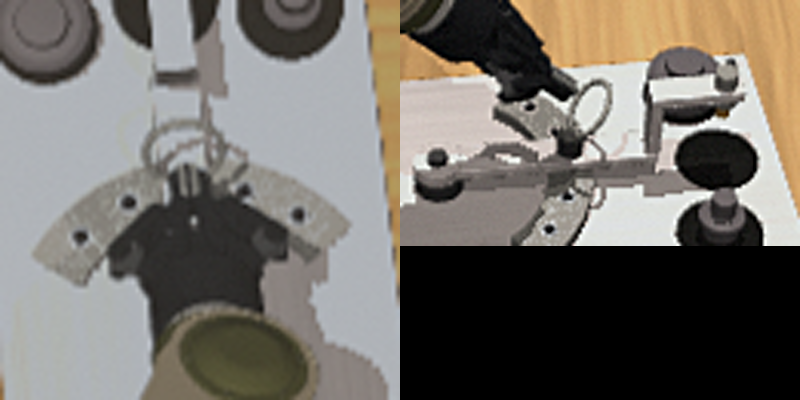

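The picture shows the shut fingertips at crop pixel (187,180), just short of the ring at (183,150) and lined up with it. I'll insert about 25 mm past the ring.

>>> servo_tool:
  commands:
    - [1, [0, 0, 0.009], [0, 0, 0]]
    - [1, [0, 0, 0.009], [0, 0, 0]]
    - [1, [0, 0, 0.009], [0, 0, 0]]
    - [1, [0, 0, 0.009], [0, 0, 0]]
    - [1, [0, 0, 0.009], [0, 0, 0]]
    - [1, [0, 0, 0.009], [0, 0, 0]]
    - [1, [0, 0, 0], [0, 0, 0]]

```text
time_s: 6.45
eef_pos: [610.5, -63.6, 87.1]
ee_rot: [-0.018, 0.923, 0.049, 0.382]
force: [0.2, 0.6, -0.3]
grip_width: 0.0
grip_force: 0.0
```

Run:
```python
from h import *
delta(jw(148,0,101),tool())
```

```text
dtool mm [ -4.   -0.6 -23.7] | world [-19.6  -1.4  13.9] ('turn/6deg', array([-0.01, -0.  ,  0.05]))
jig [167.6  -0.6  87.1] F [ 0.2  0.6 -0.3] t 6.45 q [-0.46  0.46  1.98  1.56  0.38 -0.41] gw 0.0
```

>>> servo_tool:
  commands:
    - [1, [0.002, 0, 0], [0, 0, 0]]
    - [1, [0.002, 0, 0], [0, 0, 0]]
    - [1, [0.002, 0, 0], [0, 0, 0]]
    - [1, [0, 0, 0], [0, 0, 0]]

```text
time_s: 6.78
eef_pos: [614.9, -63.2, 92.1]
ee_rot: [-0.018, 0.922, 0.049, 0.383]
force: [-0.6, -0.7, -0.1]
grip_width: 0.001
grip_force: 0.0
```

>>> servo_tool:
  commands:
    - [1, [0.002, 0, -0.002], [0, 0, 0]]
    - [1, [0.002, 0, -0.002], [0, 0, 0]]
    - [1, [0, 0, 0], [0, 0, 0]]

```text
time_s: 7.03
eef_pos: [614.2, -63.0, 96.6]
ee_rot: [-0.018, 0.923, 0.049, 0.382]
force: [-0.9, -0.3, -5.0]
grip_width: -0.005
grip_force: 2.0
```

>>> servo_tool:
  commands:
    - [1, [0.0015, 0, -0.0015], [0, 0, 0]]
    - [1, [0.0015, 0, -0.0015], [0, 0, 0]]
    - [1, [0.0015, 0, -0.0015], [0, 0, 0]]
    - [1, [0.0015, 0, -0.0015], [0, 0, 0]]
    - [1, [0.0015, 0, -0.0015], [0, 0, 0]]
    - [1, [0.0015, 0, -0.0015], [0, 0, 0]]
    - [1, [0.0015, 0, -0.0015], [0, 0, 0]]
    - [1, [0.0015, 0, -0.0015], [0, 0, 0]]
    - [1, [0, 0, 0], [0, 0, 0]]

```text
time_s: 7.78
eef_pos: [614.4, -62.9, 113.8]
ee_rot: [-0.018, 0.923, 0.049, 0.382]
force: [-5.0, -0.5, -6.9]
grip_width: 0.001
grip_force: 4.6
```

Run:
```python
from h import *
delta(jw(148,0,118),tool())
j=Ro.from_euler('z',-YAW).apply(cur()[1]-[*OG,0])
delta(jw(j[0],j[1],j[2],20),tool(20))
c=capture('side');b=(270,400,160,240)
cv2.imwrite('pics/lift.png',cv2.resize(c['pixels'][b[2]:b[3],b[0]:b[1]],(780,480),interpolation=cv2.INTER_CUBIC)[...,::-1])
```

```text
dtool mm [-13.7  -0.3 -19.7] | world [-23.6  -2.1   4.2] ('turn/6deg', array([-0.01,  0.01,  0.05]))
jig [171.7  -0.2 113.8] F [-5.  -0.5 -6.9] t 7.7833 q [-0.45  0.41  1.95  1.38  0.39 -0.21] gw 0.0
dtool mm [ -6.9 -58.8  -7.2] | world [-16.1  57.4   0. ] ('turn/6deg', array([ 2.35,  0.01, -2.31]))
jig [171.7  -0.2 113.8] F [-5.  -0.5 -6.9] t 7.7833 q [-0.45  0.41  1.95  1.38  0.39 -0.21] gw 0.0
```

View pics/lift.png

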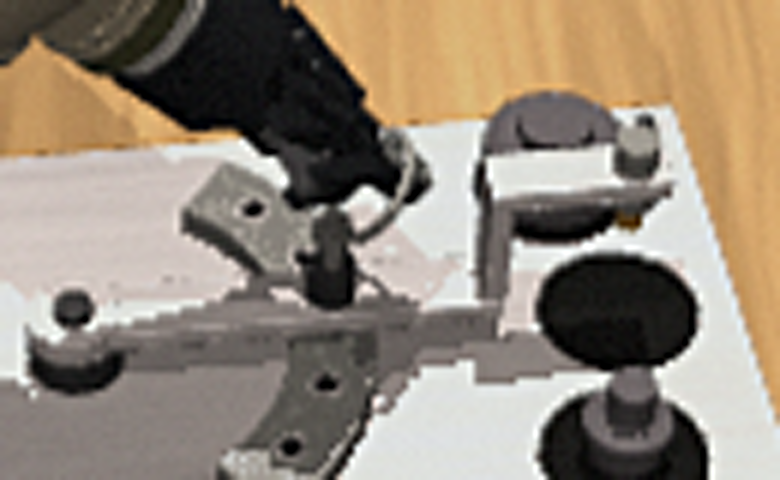

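The picture shows the ring hooked on the fingers and the pin raised above the boss at (330,240). The vertical force of 6.9 N fits a lift of about 17 mm. Next I'll swing 20° to the left along the arc.

>>> servo_tool:
  commands:
    - [1, [-0.0001, -0.006, -0.0001], [0.235, 0, -0.232]]
    - [1, [-0.0001, -0.006, -0.0001], [0.235, 0, -0.232]]
    - [1, [-0.0001, -0.006, -0.0001], [0.235, 0, -0.232]]
    - [1, [-0.0001, -0.006, -0.0001], [0.235, 0, -0.232]]
    - [1, [-0.0001, -0.006, -0.0001], [0.235, 0, -0.232]]

```text
time_s: 8.25
eef_pos: [608.7, -33.2, 113.6]
ee_rot: [-0.052, 0.915, 0.129, 0.379]
force: [-3.4, -2.0, -7.2]
grip_width: -0.002
grip_force: 3.9
```

>>> servo_tool:
  commands:
    - [1, [-0.0001, -0.006, -0.0001], [0.235, 0, -0.232]]
    - [1, [-0.0001, -0.006, -0.0001], [0.235, 0, -0.232]]
    - [1, [-0.0001, -0.006, -0.0001], [0.235, 0, -0.232]]
    - [1, [-0.0001, -0.006, -0.0001], [0.235, 0, -0.232]]
    - [1, [-0.0001, -0.006, -0.0001], [0.235, 0, -0.232]]
    - [1, [0, 0, 0], [0, 0, 0]]

```text
time_s: 8.75
eef_pos: [597.7, -4.8, 113.6]
ee_rot: [-0.086, 0.9, 0.208, 0.373]
force: [-0.1, -0.1, -7.1]
grip_width: 0.0
grip_force: 3.0
```

```bash
cat > look.py <<'E'
from h import *
import sys
t=capture('top');s=capture('side')
def fit(c,hz):
    # gooseneck/fitting: high points beyond r=195 within the jig -> arm angle
    W=pts(c);d=W-[*OG,0];r=np.hypot(d[...,0],d[...,1]);th=np.degrees(np.arctan2(d[...,1],d[...,0]))-5.7
    m=(r>215)&(r<272)&(W[...,2]>108)&(W[...,2]<126)&(abs(th)<45);return np.nanmedian(th[m]),m.sum()
print('arm angle top/side',fit(t,0),fit(s,0))
o=dict(np.load('top0.npz'));print('ref at 0:',fit(o,0),fit(dict(np.load('side0.npz')),0))
a=cv2.resize(t['pixels'][130:285,270:400],(400,477),interpolation=cv2.INTER_CUBIC)
b=cv2.resize(s['pixels'][160:280,260:360+50],(400,320),interpolation=cv2.INTER_CUBIC)
b=cv2.copyMakeBorder(b,0,157,0,0,cv2.BORDER_CONSTANT)
cv2.imwrite(f'pics/{sys.argv[1]}.png',np.hstack([a,b])[...,::-1])
E
python3 look.py swung
python3 - <<'E'
from h import *
delta(jw(171.7,-.2,113.8,20),tool(20))
E
```

```text
arm angle top/side (np.float64(20.30956715543836), np.int64(198)) (np.float64(19.067889012377677), np.int64(156))
ref at 0: (np.float64(0.1603609195922151), np.int64(194)) (np.float64(-1.329976004835495), np.int64(174))
dtool mm [0.4 0.2 0.1] | world [ 0.4 -0.   0.2] ('turn/6deg', array([-0.01,  0.01,  0.01]))
jig [161.   58.6 113.6] F [-1.6  0.6 -6.8] t 8.85 q [-0.46  0.41  1.95  1.24  0.63 -0.34] gw -0.0
```

View pics/swung.png

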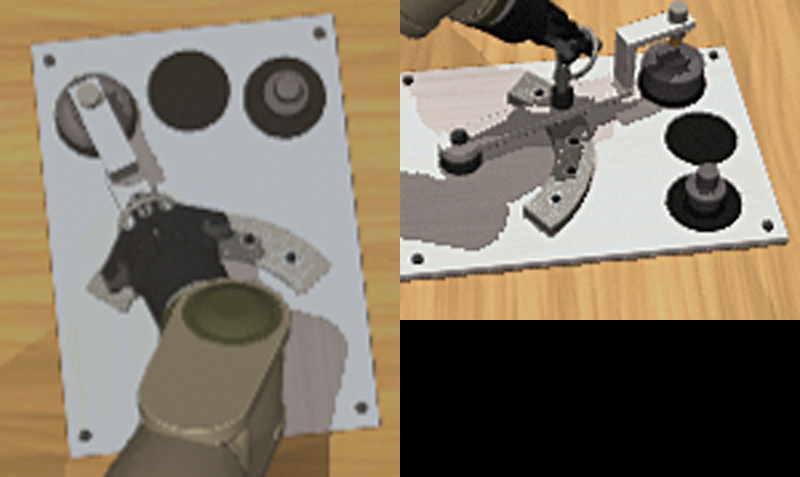

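The arm is at about 20.2° and the probe is over the filter, at (88,95) in the crop. I'll lower the pin gently into the hole.

>>> servo_tool:
  commands:
    - [1, [-0.0015, 0, 0.0015], [0, 0, 0]]
    - [1, [-0.0015, 0, 0.0015], [0, 0, 0]]
    - [1, [-0.0015, 0, 0.0015], [0, 0, 0]]
    - [1, [-0.0015, 0, 0.0015], [0, 0, 0]]
    - [1, [-0.0015, 0, 0.0015], [0, 0, 0]]
    - [1, [-0.0015, 0, 0.0015], [0, 0, 0]]
    - [1, [0, 0, 0], [0, 0, 0]]

```text
time_s: 9.43
eef_pos: [597.9, -5.7, 100.5]
ee_rot: [-0.085, 0.901, 0.206, 0.373]
force: [-0.1, -0.1, -5.1]
grip_width: -0.003
grip_force: 2.3
```

>>> servo_tool:
  commands:
    - [1, [-0.0015, 0, 0.0015], [0, 0, 0]]
    - [1, [-0.0015, 0, 0.0015], [0, 0, 0]]
    - [1, [-0.001, 0, 0.001], [0, 0, 0]]
    - [1, [0, 0, 0], [0, 0, 0]]

```text
time_s: 9.77
eef_pos: [598.5, -5.8, 95.6]
ee_rot: [-0.085, 0.901, 0.206, 0.373]
force: [-1.8, -0.4, -1.0]
grip_width: 0.001
grip_force: 0.7
```

>>> servo_tool:
  commands:
    - [1, [-0.0015, 0, 0.0015], [0, 0, 0]]
    - [1, [-0.0015, 0, 0.0015], [0, 0, 0]]
    - [1, [-0.0015, 0, 0], [0, 0, 0]]
    - [1, [-0.0015, 0, 0], [0, 0, 0]]
    - [1, [0, 0, 0], [0, 0, 0]]

```text
time_s: 10.18
eef_pos: [595.9, -6.7, 88.7]
ee_rot: [-0.085, 0.901, 0.206, 0.373]
force: [0.2, 0.7, -0.0]
grip_width: -0.001
grip_force: 0.0
```

Run:
```python
from h import *
delta(jw(148,0,101,20),tool(20))
```

```text
dtool mm [ -6.1  -0.3 -23.5] | world [-19.   -8.8  12.3] ('turn/6deg', array([-0.  ,  0.01,  0.01]))
jig [158.8  57.5  88.7] F [ 0.2  0.7 -0. ] t 10.1833 q [-0.46  0.46  1.97  1.33  0.61 -0.45] gw -0.0
```

Offset is 6 mm; I'll centre it by 2.5 mm and withdraw straight back along the finger.

>>> servo_tool:
  commands:
    - [1, [-0.0025, 0, 0], [0, 0, 0]]
    - [1, [0, 0, -0.01], [0, 0, 0]]
    - [1, [0, 0, -0.01], [0, 0, 0]]
    - [1, [0, 0, -0.01], [0, 0, 0]]
    - [1, [0, 0, -0.01], [0, 0, 0]]
    - [1, [0, 0, -0.015], [0, 0, 0]]
    - [1, [0, 0, -0.02], [0, 0, 0]]
    - [1, [0, 0, -0.025], [0, 0, 0]]
    - [1, [0, 0, -0.025], [0, 0, 0]]
    - [1, [0, 0, 0], [0, 0, 0]]

```text
time_s: 11.02
eef_pos: [513.9, -47.3, 178.7]
ee_rot: [-0.083, 0.9, 0.206, 0.374]
force: [0.8, -0.0, 0.2]
grip_width: -0.0
grip_force: 0.0
```

>>> servo_tool:
  commands:
    - [1, [0.015, 0, -0.015], [0, 0, 0]]
    - [1, [0.02, 0, -0.02], [0, 0, 0]]
    - [1, [0.02, 0, -0.02], [0, 0, 0]]
    - [1, [0, 0, -0.02], [0, 0, 0]]
    - [1, [0, 0, -0.02], [0, 0, 0]]
    - [1, [0, 0, 0], [0, 0, 0]]

```text
time_s: 11.52
eef_pos: [489.0, -58.8, 284.1]
ee_rot: [-0.083, 0.9, 0.206, 0.374]
force: [0.2, 0.6, 0.1]
grip_width: 0.001
grip_force: 0.0
```

```bash
python3 look.py end
python3 - <<'E'
from h import *
print(sense()['time_s'],sense()['force'],sense()['joints'].round(2))
for n in('side','top'):
    for f in (0,1):
        c=dict(np.load(n+'0.npz')) if f==0 else capture(n)
        W=pts(c);d=W-[*OG,0];r=np.hypot(d[...,0],d[...,1]);th=np.degrees(np.arctan2(d[...,1],d[...,0]))-5.7
        m=(abs(r-148)<24)&(W[...,2]>72)&(W[...,2]<135)&(abs(th)<40)
        print(n,f,'ring z',np.nanmedian(W[m],0).round(1),np.nanpercentile(W[m][:,2],[10,90]).round(1),'th',np.nanmedian(th[m]).round(2),m.sum())
E
```

```text
arm angle top/side (np.float64(19.995791296979554), np.int64(194)) (np.float64(18.925757625679694), np.int64(157))
ref at 0: (np.float64(0.1603609195922151), np.int64(194)) (np.float64(-1.329976004835495), np.int64(174))
11.6167 [ 0.26464821  0.04613142 -0.52299594] [-0.73 -0.05  1.99  0.86  1.04  0.  ]
side 0 ring z [585.6 -69.1  95.8] [ 78.4 120.2] th -1.33 112
side 1 ring z [572.8 -20.2  97.1] [ 78.8 120.6] th 18.87 110
top 0 ring z [586.2 -65.9 101.1] [ 82. 125.] th 0.11 123
top 1 ring z [571.7 -17.1  99.4] [ 80.4 125.1] th 20.11 127
```

View pics/end.png

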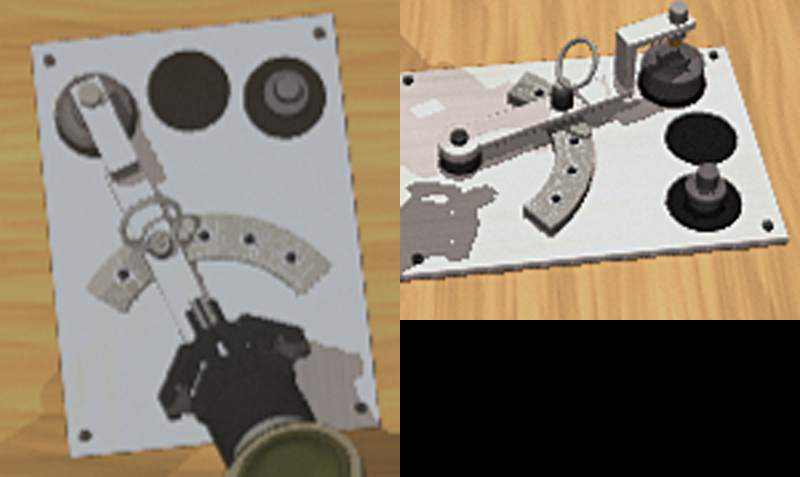

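The arm is at 20°, the ring is back at its home height, the probe is over the filter at (92,95) in the crop, and the robot is clear of everything.

```bash
python3 -c "
from rig import *
print(finish_job())"
```

```text
the job is handed in; nothing more can be done
None
```

The job is handed in: the arm is one hole to the left (about 20°), the pin reads fully home, and the probe stands over the filter; the robot was clear of everything, and the other parts look untouched in the pictures.

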